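# Open the canister towards the scale and centre the cup for weighing

## Robot

A 6-joint arm with a two-finger parallel gripper is mounted at the origin on a cart in front of the work surface, level with it; the furniture and walls round the work are solid. World frame = base frame: x ahead of the robot, y to its left, z up, the work surface at z = 0. Lengths are in m, angles in rad, forces in N, time in s.
With the tool pointing down it reaches from about 0.4 to 0.925 m from the base axis. Payload 12.5 kg.
Tool frame: the origin (TCP) lies on the front face of the gripper's body, between the roots of the fingers; the fingertips stand 78 mm ahead of it and the grasp point (between the pads) lies 59 mm ahead of it (arm.hold_point_z is the distance from the TCP to the grasp point, in m); z points along the fingers, y is the line along which they close (so a half turn about z gives the same grasp; the last joint's range is limited). The gripper opens to 95 mm and grips with 3 to 60 N. Pads are 20 mm wide; open, the fingers measure 119 mm over their backs; the gripper's body (75 mm by 180 mm) begins 59 mm behind the grasp point.
Start: joints at [1.007, 0.491, 1.559, -0, 1.092, -0.106], TCP at [0.276, 0.561, 0.292] pointing down, gripper open.
Joint ranges: [-3.1, 3.1], [-0.84, 2.19], [0.05, 2.79], [-1.13, 4.28], [0.06, 2.93], [-2.69, 2.69]. Speed limits (rad/s): [2.22, 2.22, 2.79, 3.14, 3.14, 3.14].

## Interface

Orientations are given as a unit quaternion [w, x, y, z].
In Python, from rig import arm, effector, solver, snapshot, get_calibration, find_in, telemetry gives the robot as it stands. Calls block until the motion is done:
- arm.goto(position, orientation): joint-space move of the TCP to a pose.
- arm.line_to(position, ori=None, rate=0.15, max_force=None): straight line of the TCP; ori=None keeps the orientation; rate is the mean speed in m/s. With max_force (N) it stops when the force on the tool has changed by that much, and returns True; else False.
- arm.goto_joints(angles): joint-space move.
- effector.command_gripper(opening): opening from 0.0 (shut) to 1.0 (fully open); the grip force is fixed at half the most; returns when the fingers have stopped.
- arm.dwell(seconds).
- solver.solve_ik(position, orientation): joint angles nearest the present ones, or None.
- snapshot(name): name is "scene" or "top" or "wrist"; returns the picture (420x560x3 uint8, blue, green, red); there is no depth.
- get_calibration(name): a dict with "fx", "fy", "cx", "cy" (pixels), "position" and "rotation" of the camera in the world; the wrist camera has in their place "T_tool_cam" (4x4, takes a point from camera to tool coordinates, whose origin is the TCP and whose axes are the flange's). Camera axes: x right, y down, z forward; pixel columns grow to the right and rows downward; lengths in m; the calibration is good to about 2 mm. A picture is of the moment at which its call begins: read the wrist's pose just before it. get_calibration takes no time and is no camera call.
A pose or a line that the arm cannot do raises arm.MotionError and nothing moves.
- arm.job_done(): hands the job in; it is judged then, once.
Trained networks look in the newest picture that a camera, given by its name, has taken for a name from the list of things; names that differ only in an ending like _2 or _b are one class to them, and where a whole thing is asked for, a point or a joint stands for the part that bears it (a point fixed in the world has none). Each returns a list of dicts, best first, with "confidence" (0 to 1); they miss things now and then, are a little off and sometimes report something else, mostly with a low value. They report only what shows in the picture. A call takes as long as a camera call.
- find_in(query, camera): "bbox" ([centre column, centre row, width, height] as shares, 0 to 1, of the picture: columns of its width, rows of its height, round what is visible of it).
Readings, each from a call of its own:
- telemetry.read_clock(): time.
- telemetry.read_joints(): joint angles.
- telemetry.read_joint_velocities(): joint speeds.
- telemetry.read_joint_efforts(): joint torques, N m.
- telemetry.read_ee_pos(): TCP position.
- telemetry.read_orientation(): TCP orientation.
- telemetry.read_contact_force(): force on the tool from outside, world axes, zero at the start.
- telemetry.read_torque(): the same for the moment, N m.
- telemetry.read_opening(): opening from 0.0 (shut) to 1.0 (fully open).
- telemetry.read_gripper_force(): force on a finger pad.
Only numpy, scipy, OpenCV 4.12 (cv2) and the standard library are available. Lean on these libraries where they do the work, as an engineer would, in place of code of your own. Each camera call takes 0.05 s, during which the arm holds its last target. There are 200 camera calls.

## Task

Get ready to weigh out some dry goods: stand the small steel cup upright in the middle of the kitchen scale's round pan, with no edge overhanging, and turn the canister's cap by its wooden bar until its opening fully uncovers the pour hole just behind the pouring lip on the scale's side. Leave the spice tin and the star cutter where they are.

Things in the scene. Friction and masses are not known exactly. Their poses are not given: they have to be found in the camera images.
- canister: White round ceramic canister, 124 mm across, fixed. Origin: centre of its underside; z up; its front is its own -x, its left (seen from the robot) its +y. Two pouring lips stick out at 50 to 82 mm height, 90 mm from the axis, 0.95 rad left and right of the front; inside each, under the cap, is a pour hole (28 to 50 mm from the axis). The scale stands on its left or right.
- cap (a joint): Turn of the cap, rad: 0 = opening at the canister's front (both holes covered), +0.95 = exactly over the left pour hole (clockwise from above), -0.95 = over the right one. Stops at -1.5 and 1.5; starts within 0.35 of 0. Light friction (0.08 N m), stays where left. The opening reaches 0.42 rad either side of its middle, a hole 0.25: fully uncovered within 0.17 of exact.
- cap_bar (a point): On the canister's axis, 109 mm above the worktop, in the middle of the upright wooden bar on the 130 mm steel cap. The bar is 86 mm long, 16 mm thick, from 93 mm (cap's top face) to 125 mm above the worktop, along this point's y. The point's -x points to the cap's opening: grip the bar across x.
- cap_opening (a point): Middle of the one wedge-shaped opening in the cap, 39 mm from the axis, at the cap's top face (93 mm above the worktop); turns with the cap.
- outlet_left (a point): Middle of the left pour hole in the canister's deck, 39 mm from the axis, 79 mm above the worktop.
- outlet_right (a point): Middle of the right pour hole in the canister's deck, 39 mm from the axis, 79 mm above the worktop.
- scale_pan (a point): Centre of the top face of the scale's round steel pan (90 mm across, flat, 34 mm above the worktop). The scale's white body below it is 140 x 110 mm, top 22 mm above the worktop, fixed; the pan does not move.
- cup: Small open steel cup, loose, 75 mm high, about 0.12 kg, 60 mm across at the rim tapering to 48 mm at the foot, wall 3 mm. Origin: centre of its underside; z up. It starts upright on the worktop on the other side of the canister from the scale. Can be gripped across its outside just below the rim.
- spice_tin: Round tin, 46 mm across, 48 mm high, loose, to be left alone. Origin: centre of its underside.
- cutter_star: Tin star-shaped cookie cutter, 56 mm across, 22 mm high, loose, to be left alone. Origin: centre of its underside.

How it is judged:
At the end, for the whole second after the job is handed in: The cap is at rest within 0.17 rad of the position in which its opening lies over the pour hole on the scale's side (that hole fully uncovered), and the cup stands upright (within 0.08 rad) and still on the pan, its axis within 15 mm of the pan's centre, so that no edge overhangs (((y of scale_pan in the frame of canister above 0 m and value of joint cap between 0.78 and 1.12 rad) or (y of scale_pan in the frame of canister below 0 m and value of joint cap between -1.12 and -0.78 rad)) and velocity of joint cap between -0.05 and 0.05 rad/s and horizontal distance between cup and scale_pan below 0.015 m and z of cup in the frame of scale_pan between -0.004 and 0.004 m and angle between cup's own z axis and vertical below 0.08 rad and linear speed of cup below 0.02 m/s); the robot touches nothing.
It fails at once if the spice tin was moved more than 30 mm (distance of spice_tin from where it was at the start of the episode above 0.03 m).
It fails at once if the star cutter was moved more than 30 mm (distance of cutter_star from where it was at the start of the episode above 0.03 m).
It also fails if it takes over 56 s, if anything falls off the work surface, if the arm or the gripper's body presses on something with over 40 N, if the wrist force passes 120 N, or if a joint passes its speed limit or range.

## Working session

There is one attempt and no reset: what is moved stays moved. The work goes in short steps, each a Python script; the robot and the scene stay as the last script left them, time stands still between calls to the robot, and variables do not carry over. Pictures are saved under pics/ and viewed, at most 10 in all, crops included, and the job is handed in when it is done.

```bash
mkdir -p pics
cat > h.py <<'E'
import numpy as np, cv2
from rig import arm, effector, solver, snapshot, get_calibration, find_in, telemetry
from scipy.spatial.transform import Rotation as R
def cam(name):
    c=get_calibration(name)
    if 'position' in c: return c,np.array(c['position']),np.array(c['rotation'])
    q=np.array(telemetry.read_orientation());p=np.array(telemetry.read_ee_pos())
    Rt=R.from_quat(q[[1,2,3,0]]).as_matrix();T=np.array(c['T_tool_cam'])
    return c,p+Rt@T[:3,3],Rt@T[:3,:3]
def ray(C,u,v):
    c,p,r=C
    r=np.array(r)
    if r.shape!=(3,3): r=R.from_quat(r[[1,2,3,0]]).as_matrix()
    return p,r@np.array([(u-c['cx'])/c['fx'],(v-c['cy'])/c['fy'],1])
def onz(C,u,v,z):
    p,d=ray(C,u,v); return p+d*(z-p[2])/d[2]
def tri(rays):
    A=np.zeros((3,3));b=np.zeros(3)
    for p,d in rays:
        d=d/np.linalg.norm(d);M=np.eye(3)-np.outer(d,d);A+=M;b+=M@p
    return np.linalg.solve(A,b)
def proj(C,X):
    c,p,r=C; x=r.T@(np.array(X)-p); return c['fx']*x[0]/x[2]+c['cx'],c['fy']*x[1]/x[2]+c['cy']
E
python3 - <<'E'
from h import *
np.set_printoptions(precision=4,suppress=True)
for n in ['scene','top']:
    C=cam(n); im=snapshot(n); cv2.imwrite(f'pics/{n}0.png',im)
    print(n,C)
    for q in ['canister','cap','cap_bar','cap_opening','scale_pan','cup','spice_tin','cutter_star']:
        for d in find_in(q,n)[:2]:
            b=np.array(d['bbox'])*[560,420,560,420]; print(q,round(d['confidence'],2),b.round(1))
print(telemetry.read_orientation(),telemetry.read_clock(),get_calibration('wrist'))
E
```

```text
scene ({'fx': 431.0936342143999, 'fy': 431.0936342143999, 'cx': 278.82408488100765, 'cy': 210.82825177822895, 'position': array([ 0.2091, -0.33  ,  0.7221]), 'rotation': array([-0.3414,  0.9061, -0.2336,  0.0885])}, array([ 0.2091, -0.33  ,  0.7221]), array([-0.3414,  0.9061, -0.2336,  0.0885]))
canister 0.8 [288.2 215.   76.5  76.5]
cap 0.81 [294.  205.9  65.4  56.8]
cap 0.37 [287.4 217.6  75.4  72.3]
cap_bar 0.73 [293.3 205.3  63.1  55.2]
cap_opening 0.73 [292.4 204.2  63.1  53.7]
scale_pan 0.66 [329.4 299.3  91.9  75.9]
scale_pan 0.36 [287.6 215.7  78.4  77.6]
cup 0.71 [228.7 156.7  29.2  40.1]
cup 0.41 [290.1 215.5  72.2  73.9]
spice_tin 0.75 [243.9 258.5  21.5  27.5]
cutter_star 0.64 [220.1 237.6  32.9  22.9]
top ({'fx': 382.55863313812813, 'fy': 382.55863313812813, 'cx': 272.39797339443203, 'cy': 212.27585586886076, 'position': array([0.2944, 0.1807, 0.9463]), 'rotation': array([ 0.0749, -0.7004,  0.7061, -0.0723])}, array([0.2944, 0.1807, 0.9463]), array([ 0.0749, -0.7004,  0.7061, -0.0723]))
canister 0.63 [280.5 200.   70.4  59.7]
cap 0.89 [281.1 196.9  53.6  60.5]
cap_bar 0.62 [280.8 199.7  59.8  53.9]
cap_opening 0.96 [282.8 197.6  56.8  56.5]
scale_pan 0.74 [352.8 212.2  45.4  50.6]
cup 0.77 [183.2 212.9  28.7  31.1]
spice_tin 0.83 [294.8 253.5  21.5  23.7]
[0.     0.2269 0.9739 0.0001] 0.9 {'fx': 331.0078618781632, 'fy': 331.0078618781632, 'cx': 280.416422089128, 'cy': 209.90966332966423, 'T_tool_cam': array([[ 0.0002, -0.97  , -0.243 ,  0.0684],
       [ 1.    ,  0.0002, -0.    , -0.0009],
       [ 0.0001, -0.243 ,  0.97  , -0.093 ],
       [ 0.    ,  0.    ,  0.    ,  1.    ]])}
```

Run:
```python
import cv2,numpy as np
a=cv2.imread('pics/top0.png')[130:290,140:420];b=cv2.imread('pics/scene0.png')[110:370,170:420]
cv2.imwrite('pics/top0c.png',cv2.resize(a,(784,448),interpolation=cv2.INTER_CUBIC))
cv2.imwrite('pics/scene0c.png',cv2.resize(b,(575,598),interpolation=cv2.INTER_CUBIC))
```

```text
(no output)
```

View pics/top0c.png

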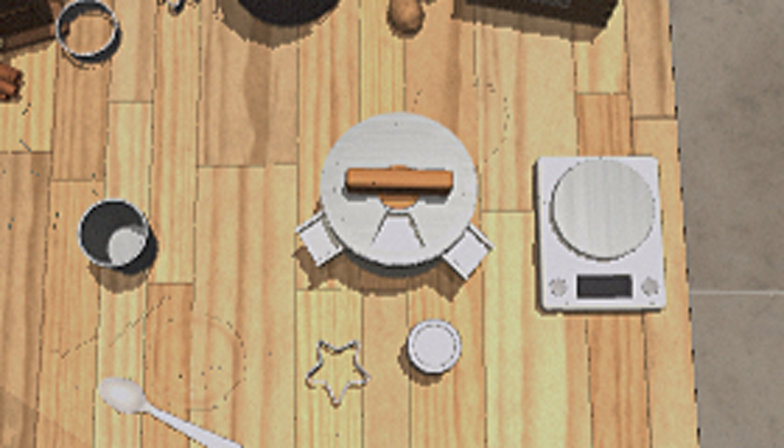

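View pics/scene0c.png

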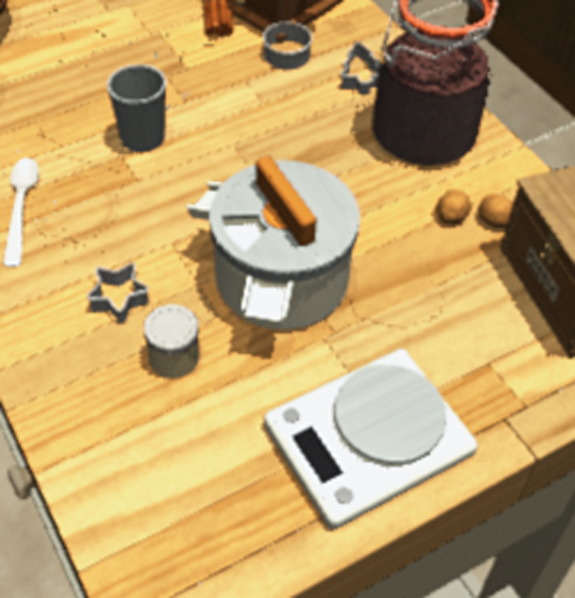

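The top view shows the scale to the right (−y) of the canister, so the cap has to turn to −0.95. In full top-image pixels, the cap disc is centred at about (282,197), the bar runs (263.5,194)–(301.5,195), the pan is at (355,205) and the cup rim at (181,213). The scene view agrees: cap at about (293,204), cup rim (230,146), pan (339,289).

```bash
cat >> h.py <<'E'
T=lambda u,v:(140+u/2.8,130+v/2.8)
S=lambda u,v:(170+u/2.3,110+v/2.3)
E
python3 - <<'E'
from h import *
np.set_printoptions(precision=4,suppress=True)
_,p,q=cam('top')
t=cam('top');s=cam('scene')
for n,a,b,z in [('cap',(399,190),(284.5,217),.093),('barL',(346,179),(265,164),.125),('barR',(452,183),(308,232),.125),('lipL',(320,241),(206,202),.082),('lipR',(467,252),(269,298),.082),('pan',(603,209),(390,413),.034),('cuprim',(114,233),(138,85),.075),('tin',(434,347),(172,330),.048),('star',(337,370),(119,290),.011)]:
    print(n,tri([ray(t,*T(*a)),ray(s,*S(*b))]),onz(t,*T(*a),z),onz(s,*S(*b),z))
E
```

```text
cap [0.512  0.1591 0.0867] [0.5086 0.1597 0.093 ] [0.5108 0.1541 0.093 ]
barL [0.5159 0.2021 0.1115] [0.5099 0.2024 0.125 ] [0.5116 0.1902 0.125 ]
barR [0.5104 0.1172 0.1102] [0.5059 0.1185 0.125 ] [0.5038 0.1064 0.125 ]
lipL [0.4718 0.226  0.0647] [0.4687 0.2251 0.082 ] [0.4644 0.2115 0.082 ]
lipR [0.4638 0.1023 0.0668] [0.4585 0.1043 0.082 ] [0.4604 0.092  0.082 ]
pan [ 0.507 -0.021  0.03 ] [ 0.5048 -0.0196  0.034 ] [ 0.5067 -0.023   0.034 ]
cuprim [0.4811 0.3977 0.0702] [0.4784 0.3968 0.075 ] [0.4809 0.3922 0.075 ]
tin [0.3868 0.1302 0.0397] [0.3842 0.1311 0.048 ] [0.3865 0.1243 0.048 ]
star [0.3711 0.2132 0.0107] [0.3686 0.2137 0.011 ] [0.3736 0.2125 0.011 ]
```

```bash
cat >> h.py <<'E'
from scipy.optimize import minimize
from rig import arm
def down(t): return [0.,float(np.cos(t/2)),float(np.sin(t/2)),0.]
def fit(views,X0,r,span=.012,zspan=.0):
    """centre of a horizontal circle of radius r: maximise gradient along its outline; views=[(C,img)]"""
    a=np.linspace(0,2*np.pi,120,endpoint=False)
    circ=np.c_[np.cos(a),np.sin(a),0*a]
    prep=[]
    for C,im in views:
        c,p,rot=C
        rot=np.array(rot)
        if rot.shape!=(3,3): rot=R.from_quat(rot[[1,2,3,0]]).as_matrix()
        g=cv2.GaussianBlur(im,(0,0),1.2).astype(np.float32)
        prep.append((c,p,rot,g))
    def px(c,p,rot,X):
        x=(X-p)@rot; return np.c_[c['fx']*x[:,0]/x[:,2]+c['cx'],c['fy']*x[:,1]/x[:,2]+c['cy']].astype(np.float32)
    def score(X):
        s=0
        for c,p,rot,g in prep:
            o=[cv2.remap(g,px(c,p,rot,X+circ*k),None,cv2.INTER_LINEAR)[:,0] for k in (r-.0015,r+.0015)]
            s+=np.minimum(np.abs(o[1]-o[0]).sum(1),60).mean()
        return s
    G=np.arange(-span,span+1e-6,.002); Z=np.arange(-zspan,zspan+1e-6,.003) if zspan else [0]
    best=max(((score(np.array(X0)+[i,j,k]),i,j,k) for i in G for j in G for k in Z))
    X=np.array(X0)+best[1:]
    m=minimize(lambda d:-score(X+np.r_[d,0]),[0,0],method='Nelder-Mead',options=dict(initial_simplex=[[0,0],[.001,0],[0,.001]]))
    return X+np.r_[m.x,0],-m.fun
E
python3 - <<'E'
from h import *
import pickle
np.set_printoptions(precision=4,suppress=True)
V={}
t=np.pi/2
for s in (1,-1):
    print(s,solver.solve_ik([.48,.397,.3],down(s*t)),solver.solve_ik([.51,.158,.178],down(s*t)),solver.solve_ik([.51,.158,.178],down(s*t+.95)),solver.solve_ik([.507,-.02,.16],down(s*t)))
V['top']=(cam('top'),snapshot('top'));V['scene']=(cam('scene'),snapshot('scene'))
q0=telemetry.read_joints()
s=min((1,-1),key=lambda s:abs(solver.solve_ik([.48,.397,.3],down(s*t))[5])+abs(solver.solve_ik([.51,.158,.178],down(s*t+.95))[5]))
print('s',s)
for n,p in [('cup',[.481,.395,.30]),('can',[.510,.157,.33]),('can2',[.510,.09,.33]),('pan',[.506,-.021,.30])]:
    arm.goto(p,down(s*t)); C=cam('wrist'); im=snapshot('wrist'); V[n]=(C,im); cv2.imwrite(f'pics/w_{n}.png',im)
    if n!='can2':
        print(n,[(round(d['confidence'],2),(np.array(d['bbox'])*[560,420,560,420]).round(1)) for d in find_in({'cup':'cup','can':'cap','pan':'scale_pan'}[n],'wrist')[:1]])
pickle.dump((V,s),open('v.pkl','wb'))
for n,k,X,r in [('cup','cup',[.480,.395,.072],.030),('cap','can',[.510,.157,.091],.065),('pan','pan',[.506,-.021,.034],.045)]:
    for vs in ([k],['top'],['top','scene'],[k,'top','scene'],[k,'top']): print(n,vs,*fit([V[v] for v in vs],X,r,zspan=.009 if len(vs)>1 else 0))
cv2.imwrite('pics/w_can_pan.png',np.hstack([cv2.resize(V[k][1],(400,300)) for k in('cup','pan')]))
print(telemetry.read_clock())
E
```

```text
1 [ 0.585   0.4807  1.5549 -0.      1.106   0.585 ] [ 0.1767  0.5139  1.8995 -0.      0.7282  0.1767] [ 0.1767  0.5139  1.8995 -0.      0.7282 -0.7733] [-0.1697  0.5144  1.9773 -0.      0.6499 -0.1697]
-1 [ 0.585   0.4807  1.5549 -0.      1.106  -2.5565] None [ 0.1767  0.5139  1.8995 -0.      0.7282  2.3683] None
s 1
cup [(0.67, array([281.6, 191.4,  59.7,  62.5]))]
can [(0.89, array([281.6, 190.1, 125.8, 125.9]))]
pan [(0.62, array([264.8, 184.8, 129.3, 100. ]))]Traceback (most recent call last):
  File "<stdin>", line 18, in <module>
  File "h.py", line 49, in fit
    best=max(((score(np.array(X0)+[i,j,k]),i,j,k) for i in G for j in G for k in Z))
  File "h.py", line 49, in <genexpr>
    best=max(((score(np.array(X0)+[i,j,k]),i,j,k) for i in G for j in G for k in Z))
               ~~~~~^^^^^^^^^^^^^^^^^^^^^^
  File "h.py", line 45, in score
    o=[cv2.remap(g,px(c,p,rot,X+circ*k),None,cv2.INTER_LINEAR)[:,0] for k in (r-.0015,r+.0015)]
       ~~~~~~~~~^^^^^^^^^^^^^^^^^^^^^^^^^^^^^^^^^^^^^^^^^^^^^^
cv2.error: OpenCV(4.12.0) /io/opencv/modules/imgproc/src/imgwarp.cpp:1821: error: (-215:Assertion failed) ((map1.type() == CV_32FC2 || map1.type() == CV_16SC2) && map2.empty()) || (map1.type() == CV_32FC1 && map2.type() == CV_32FC1) in function 'remap'
```

```bash
sed -i "s/.astype(np.float32)$/&/; s/c\['cy'\]\].astype(np.float32)/c['cy']].astype(np.float32)[:,None]/" h.py
python3 - <<'E'
from h import *
import pickle
np.set_printoptions(precision=4,suppress=True)
V,s=pickle.load(open('v.pkl','rb'))
for n,k,X,r in [('cup',['cup'],[.480,.395,.072],.030),('cap',['can','can2'],[.510,.157,.091],.065),('pan',['pan'],[.506,-.021,.034],.045)]:
    for vs in (k,['top'],['scene'],k+['top'],k+['top','scene']): print(n,vs,*fit([V[v] for v in vs],X,r,zspan=.009 if len(vs)>1 else 0))
im=V['can'][1][90:290,160:400]; cv2.imwrite('pics/w_canc.png',cv2.resize(im,(720,600),interpolation=cv2.INTER_CUBIC))
cv2.imwrite('pics/w_cp.png',np.hstack([cv2.resize(V[k][1],(400,300)) for k in('cup','pan')]))
print(telemetry.read_clock())
E
```

```text
cup ['cup'] [0.4808 0.399  0.072 ] 52.80382537841797
cup ['top'] [0.4809 0.3998 0.072 ] 55.19384765625
cup ['scene'] [0.4811 0.3982 0.072 ] 55.73160934448242
cup ['cup', 'top'] [0.4806 0.3993 0.072 ] 107.4756851196289
cup ['cup', 'top', 'scene'] [0.4807 0.3992 0.072 ] 162.2378387451172
cap ['can', 'can2'] [0.5123 0.1602 0.091 ] 111.15372467041016
cap ['top'] [0.5132 0.1614 0.091 ] 49.68928146362305
cap ['scene'] [0.5136 0.1605 0.091 ] 51.52847671508789
cap ['can', 'can2', 'top'] [0.5127 0.1608 0.091 ] 159.00794982910156
cap ['can', 'can2', 'top', 'scene'] [0.5129 0.1607 0.091 ] 209.9673614501953
pan ['pan'] [ 0.5074 -0.0185  0.034 ] 58.360286712646484
pan ['top'] [ 0.5097 -0.0228  0.034 ] 34.96894454956055
pan ['scene'] [ 0.506 -0.022  0.034] 48.3177490234375
pan ['pan', 'top'] [ 0.5076 -0.0175  0.04  ] 86.01195526123047
pan ['pan', 'top', 'scene'] [ 0.5086 -0.0185  0.034 ] 128.829833984375
4.2417
```

View pics/w_canc.png

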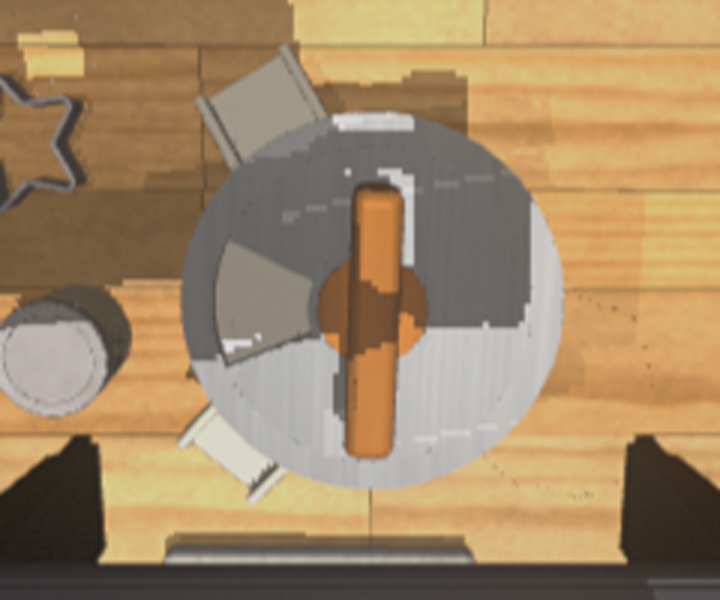

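View pics/w_cp.png

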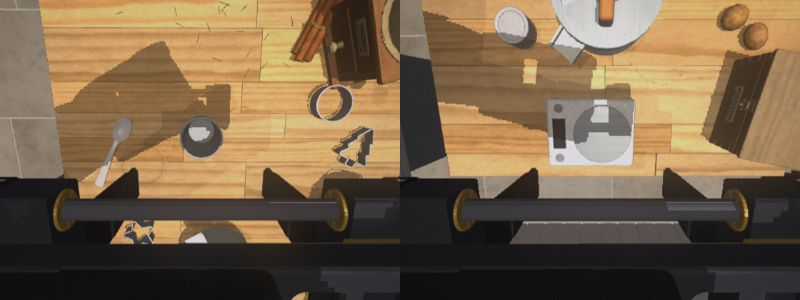

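Image left in this view is the robot's −x side. The wedge opening is at crop (260,300), between the two lips at (242,74) and (217,471), so both holes are covered. The circle fits agree to about 2 mm. Next I compute the canister and cap angles.

Run:
```python
from h import *
import pickle
np.set_printoptions(precision=4,suppress=True)
V,s=pickle.load(open('v.pkl','rb'))
C=V['can'][0]; W=lambda u,v,z:onz(C,160+u/3,90+v/3,z)
A=np.array([.5127,.1605])
def ang(p): d=p[:2]-A; return np.arctan2(d[1],-d[0]),np.hypot(*d)   # clockwise-positive from -x
l,r=ang(W(242,74,.08)),ang(W(217,471,.08)); print('lips',l,r,'front',(l[0]+r[0])/2)
for u,v in[(230,240),(228,365),(312,275),(318,333)]: print('open',ang(W(u,v,.093)))
a,b=W(380,190,.125),W(370,457,.125);d=a-b; print('bar',a,b,(a+b)/2,np.arctan2(d[0],d[1]),np.linalg.norm(d))
```

```text
lips (np.float64(1.0580285821949758), np.float64(0.08804166646847537)) (np.float64(-0.8426934283177185), np.float64(0.08462842333179894)) front 0.1076675769386286
open (np.float64(0.4568705032913042), np.float64(0.052563719468281055))
open (np.float64(-0.3813457107052246), np.float64(0.05300873273014145))
open (np.float64(0.5199194001539613), np.float64(0.02308435575686139))
open (np.float64(-0.43440634307266424), np.float64(0.020079701651356172))
bar [0.5147 0.2026 0.125 ] [0.512  0.1189 0.125 ] [0.5134 0.1608 0.125 ] 0.03237244917879396 0.0837549925802571
```

Run:
```python
from h import *
np.set_printoptions(precision=4,suppress=True)
A=[.513,.1607]; t0=np.pi/2-.035
arm.goto(A+[.28],down(t0)); print(arm.line_to(A+[.179],max_force=15,rate=.12))
effector.command_gripper(0.); print('grip',telemetry.read_opening(),telemetry.read_gripper_force(),telemetry.read_contact_force())
for k in (.44,.88): arm.goto(A+[.179],down(t0+k)); print(telemetry.read_contact_force(),telemetry.read_torque())
effector.command_gripper(.6)
arm.line_to(A+[.26],rate=.2)
arm.goto([.505,.165,.33],down(np.pi/2)); cv2.imwrite('pics/w_after.png',cv2.resize(snapshot('wrist')[90:290,160:400],(720,600),interpolation=cv2.INTER_CUBIC))
import pickle; pickle.dump(cam('wrist'),open('ca.pkl','wb'))
print(telemetry.read_clock())
```

```text
False
grip 0.1659378943359466 29.999872148036957 [ 1.656  -0.2308 -2.7086]
[ 4.7578  0.1495 -3.2314] [-0.0404 -0.6646  0.0668]
[ 5.6824  1.9309 -4.1154] [ 0.1217 -0.8618  0.069 ]
10.5083
```

View pics/w_after.png

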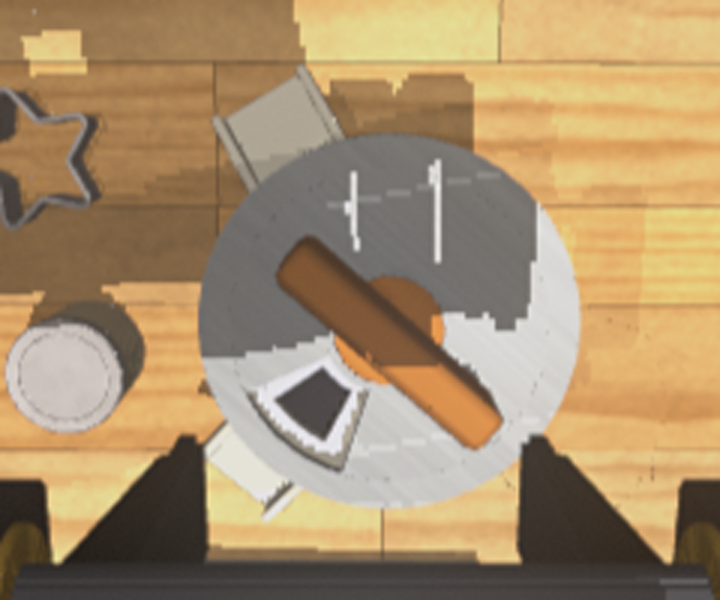

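The picture shows the pour hole (crop (320,405), dark) fully inside the opening, centred next to the right lip. Next is the cup.

Run:
```python
from h import *
np.set_printoptions(precision=4,suppress=True)
P=[.4807,.3992]; Q=[.508,-.019]; o=down(np.pi/2)
effector.command_gripper(1.)
arm.goto(P+[.24],o); print(arm.line_to(P+[.123],max_force=12,rate=.12))
effector.command_gripper(0.); print('grip',telemetry.read_opening(),telemetry.read_gripper_force())
arm.line_to(P+[.32],rate=.2); print('lift',telemetry.read_opening(),telemetry.read_gripper_force())
arm.goto([.50,.19,.32],o);arm.goto(Q+[.32],o); arm.line_to(Q+[.175],rate=.15)
print(arm.line_to(Q+[.154],max_force=5,rate=.03),telemetry.read_ee_pos(),telemetry.read_contact_force())
p=telemetry.read_ee_pos()
effector.command_gripper(1.); arm.dwell(.2)
arm.line_to(Q+[.30],rate=.15)
V=[(cam('wrist'),snapshot('wrist')),(cam('top'),snapshot('top')),(cam('scene'),snapshot('scene'))]
for vs in (V[:1],V[1:2],V[2:],V): print(*fit(vs,Q+[.109],.030,span=.016,zspan=.006 if len(vs)>1 else 0))
im=np.hstack([cv2.resize(V[0][1][80:290,150:430],(400,300)),cv2.resize(V[2][1][110:370,150:430],(400,372))[:300]]) 
im=np.hstack([cv2.resize(V[0][1][80:290,150:430],(400,300)),cv2.resize(V[2][1][150:360,200:480],(400,300))]); cv2.imwrite('pics/placed.png',im)
print(telemetry.read_clock())
```

```text
False
grip 0.6224328139040375 30.000028985668905
lift 0.6275692902230777 29.999712720746174
True [ 0.5083 -0.0191  0.1567] [ 0.2079 -0.8616  1.5197]
[ 0.5094 -0.0188  0.109 ] 53.28145217895508
[ 0.5077 -0.024   0.109 ] 47.31913375854492
[ 0.5072 -0.0196  0.109 ] 57.51131820678711
[ 0.5096 -0.0193  0.103 ] 153.340576171875
20.9417
```

View pics/placed.png

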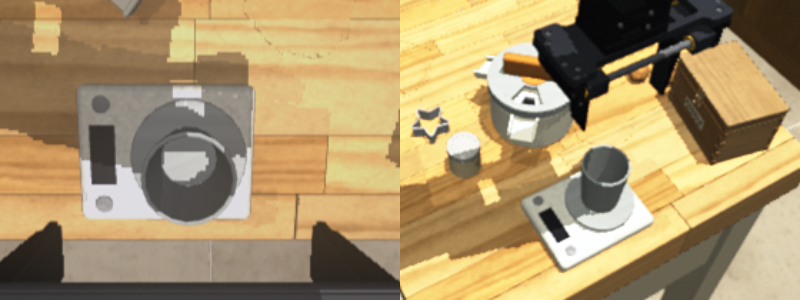

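The cup stands upright in the middle of the pan (scene crop about (604,185)). The rim fit puts it within about 2 mm of the pan's centre, the tin and star have not moved, and the gripper is clear.

```bash
python3 -c "
from h import *
print(arm.job_done())"
```

```text
the job is handed in; nothing more can be done
None
```

The job is handed in after about 21 s of the 56 s allowed (no verdict was returned): the cap's opening fully uncovers the pour hole on the scale's side (right), the cup stands upright about 2 mm from the pan's centre by camera measurement, and the spice tin and star cutter were left alone.

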